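# Fit a spool to a valve body and lock its keeper

### The job

Take the brass spool from the rack and slide it, plain end first and stem outward, all the way home into the bore of the tilted aluminium valve body. Then swing the red keeper shut round its stem until it clicks into its detent, and let go. The keeper may be standing across the bore at first, so push it aside if it is in the way; leave the other spools and everything else on the bench where they are.

Things in the scene. Friction and masses are not known exactly. Their poses are not given: they have to be found in the camera images.
- valve_body: Bare aluminium block, 104 (x) x 100 (y) x 75 mm (z), on a blue stand (foot 170 x 130 mm), tilted 30 degrees. Origin: centre of its underside, 52 mm above the bench. z is the bore's axis and points out of the mouth, up and leaning roughly to the robot; +x runs up the sloping top face; y is level. Blind bore at the middle of the top face: 23.4 mm diameter, 63.5 mm deep, mouth chamfered 3 mm.
- bore_mouth (a point): Centre of the bore's mouth, on the block's top face (valve_body x = y = 0, z = 75 mm).
- keeper (a joint): Angle of the red keeper, rad. 0 = shut in its detent (a sprung ball it rides over from 0.18 to 0.05, some 3 N at the post); it grows as it opens, to 1.75. Friction keeps it where it is left. It turns parallel to the top face: shut it points along valve_body -x, notch round the spool's stem; at 1.57 along +y. Below about 0.9 it blocks the bore.
- keeper_pivot (a point): The keeper's pivot, on the top face at valve_body x = 40, y = 0, z = 75 mm. The keeper is a plate 5 mm thick, 2.5 to 7.5 mm above the face, 29 mm wide, reaching 86 mm from the pivot; its notch, 40 mm from the pivot, opens on the side it closes towards. It can only pass over a spool that is fully home.
- keeper_post (a point): Top end of the keeper's black round post, the thing to pinch or push: 12 mm diameter, 30 mm tall, standing at right angles to the top face (along valve_body z) 75 mm from the pivot; this point is 37.5 mm above the face. Shut, it stands at valve_body x = -35, y = 0.
- rack: Fixed black spool rack, 182 (x) x 62 (y) x 33 mm, with three 30 mm holes in a row along its x axis at x = -56, 0 and +56 mm, floor 8 mm above the bench. Origin: centre of its underside, on the bench. Each hole holds one spool, standing upright; which is where varies.
- brass_spool: The spool to fit: brass, land 22 mm diameter and 62 mm long (two grooves, chamfered plain end), then a stem 12 mm diameter and 42 mm long; 104 mm overall, about 130 g. Origin: centre of the plain end; z along its axis towards the stem. Fully home in the bore its shoulder is 1.5 mm below the block's face and its origin at valve_body z = 11.5 mm.
- steel_spool: Spare steel-grey spool, land 18 mm diameter, else as the brass one; stays in the rack.
- blue_spool: Spare blue spool, land 27 mm diameter, else as the brass one; stays in the rack.
- green_canister: Loose green gas canister, 84 mm diameter, 172 mm tall, standing. Origin: centre of its underside.
- screwdriver: Loose orange-handled screwdriver, 170 mm long, lying along its x axis, between rack and stand. Origin: about the middle of its underside.
- bit_tub: Loose black tub of drill bits, 60 mm diameter, 60 mm tall. Origin: centre of its underside.
- casting: Loose aluminium casting, 110 x 80 x 38 mm. Origin: centre of its underside.
- oil_jar: Loose amber jar, 64 mm diameter, 110 mm tall. Origin: centre of its underside.
- drill: Loose yellow and black cordless drill standing on its battery, 200 mm tall. Origin: centre of its underside.
There are look-alikes about, which are no part of the job. What is shaped like the part that bears valve_body but purple or turquoise is not meant.

How it is judged:
On the way, in this order (a step that is already met when the one before it is completed fails the run):
1. The brass spool is fully home in the bore, with the keeper still open (z of brass_spool in the frame of valve_body between 0.008 and 0.015 m and x of brass_spool in the frame of valve_body between -0.004 and 0.004 m and y of brass_spool in the frame of valve_body between -0.004 and 0.004 m and angle between the z axis of brass_spool and the z axis of valve_body, either way round below 0.07 rad and value of joint keeper above 0.25 rad), for 0.2 s.
2. The keeper is shut in its detent (value of joint keeper below 0.06 rad), for 0.2 s.
At the end, for the whole second after the job is handed in: The brass spool is in the bore, stem outward, within 3.5 mm of the bore's floor, at rest; the keeper is shut in its detent (below 0.06 rad) (z of brass_spool in the frame of valve_body between 0.008 and 0.015 m and x of brass_spool in the frame of valve_body between -0.004 and 0.004 m and y of brass_spool in the frame of valve_body between -0.004 and 0.004 m and angle between the z axis of brass_spool and the z axis of valve_body, either way round below 0.07 rad and value of joint keeper below 0.06 rad and linear speed of brass_spool below 0.02 m/s); the robot touches nothing.
It fails at once if another spool is moved more than 30 mm (distance of any of steel_spool, blue_spool from where it was at the start of the episode above 0.03 m).
It fails at once if a bystander (canister, screwdriver, bit tub, casting, jar or drill) is moved more than 30 mm (distance of any of green_canister, screwdriver, bit_tub, casting, oil_jar, drill from where it was at the start of the episode above 0.03 m).
It also fails if it takes over 72 s, if anything falls off the work surface, if the arm or the gripper's body presses on something with over 40 N, if the wrist force passes 120 N, or if a joint passes its speed limit or range.

### The arm

A 7-joint arm with a two-finger parallel gripper is mounted at the origin on the work surface. World frame = base frame: x ahead of the robot, y to its left, z up, the work surface at z = 0. Lengths are in m, angles in rad, forces in N, time in s.
With the tool pointing down it reaches from about 0.4 to 0.875 m from the base axis. Payload 19.3 kg.
Tool frame: the origin (TCP) lies at the very end of the fingers, on their centre line; the grasp point (between the pads) lies 19 mm behind it; z points along the fingers, y is the line along which they close (so a half turn about z gives the same grasp; the last joint's range is limited). The gripper opens to 85 mm and grips with 20 to 120 N. Pads are 22 mm wide; open, the fingers measure 114 mm over their backs; the gripper's body (76 mm by 85 mm) begins 54 mm behind the grasp point. The pads swing forward as they close: fully open they stand 13 mm farther back than shut.
Start: joints at [1.273, 0.521, -0.036, 1.599, 0.021, 1.021, -0.113], TCP at [0.141, -0.609, 0.231] pointing down, gripper open.
Joint ranges: [-2.91, 2.91], [-0.3, 2.13], [-1.5, 1.42], [0.17, 2.43], [-1.26, 4.41], [0.16, 1.93], [-2.52, 2.52]. Speed limits (rad/s): [1.89, 1.89, 2.39, 2.39, 3.01, 3.01, 3.01].

### API

Orientations are given as [roll, pitch, yaw] about the fixed x, y, z axes, in that order (R = Rz(yaw) Ry(pitch) Rx(roll)).
In Python, from workcell import bot gives the robot as it stands. The module is installed in compiled form; this text tells all that it offers.
- The arm moves only by the tool apply_moves, never from a script. Its arguments are lists of equal length, an entry for each row: "claw": the finger opening in m, from 0 to 0.0854; "xyz": the shift along the tool's x, y, z in m, a list of three; "twist": the turn, a rotation vector about the tool's x, y, z in rad, a list of three. A call has 1 to 20 rows; each row shifts and turns the commanded pose from where the row before left it, along the tool's axes as they then stand; what a row does not reach is not made up. A row lasts 1/10 s, in which the tool goes at most 50 mm and 8.59 degrees, less where a joint would pass 70% of its speed; a pose out of reach is approached as far as the arm can. A call with a gripper value outside its range is refused whole. The fingers move at their own pace and stop on an object; "force" is the grip in N (left out, the last holds). Time passes only in rows, so rows that do not move let the fingers close. It gives the time, the measured TCP pose, the force, the opening and the grip force at its end, in the units of the state.
- bot.observe(): the state, without advancing time (a new reading comes with each control period).
- bot.grab_frame(name): name is "side" or "top" or "wrist"; returns a dict with "img" (384x512x3 uint8, red, green, blue), "vfov" (degrees; the focal length in pixels is half the picture's height over the tangent of half this angle, whatever the lens; pixels are square), "cx", "cy" (the principal point, pixels), "view" (4x4, takes a point from world to camera coordinates). Camera axes: x right, y up, looking along -z (the intrinsics and any distortion apply to the point x, -y, -z); pixel columns grow to the right and rows downward; lengths in m; the calibration is good to about 2 mm. A picture is of the moment at which its call begins. There is no depth.
- bot.job_done(): hands the job in; it is judged then, once.
Trained networks look in the newest picture that a camera, given by its name, has taken for a name from the list of things; names that differ only in an ending like _2 or _b are one class to them, and where a whole thing is asked for, a point or a joint stands for the part that bears it (a point fixed in the world has none). Each returns a list of dicts, best first, with "score" (0 to 1); they miss things now and then, are a little off and sometimes report something else, mostly with a low value. They report only what shows in the picture. A call takes as long as a camera call. They do not tell look-alikes from the thing itself.
- bot.find_in(camera, query): "position" ([x, y, z] in m, in world coordinates, good to about 4 mm: the middle of the surface that is visible of it).
The state is a dict: "clock": time; "qpos": joint angles; "qd": joint speeds; "joint_efforts": joint torques, N m; "position": TCP position; "tool_rot": TCP orientation; "force": force on the tool from outside, world axes, zero at the start; "moment": the same for the moment, N m; "grip_width": finger opening in m; "finger_force": force on a finger pad.
Only numpy, scipy, OpenCV 4.12 (cv2) and the standard library are available. Lean on these libraries where they do the work, as an engineer would, in place of code of your own. Each camera call takes 0.05 s, during which the arm holds its last target. There are 200 camera calls.

## Working session

There is one attempt and no reset: what is moved stays moved. The work goes in short steps, Python scripts to look and compute and a tool call to move; the robot and the scene stay as the last step left them, time stands still between calls to the robot, and variables do not carry over. Pictures are saved under pics/ and viewed, at most 10 in all, crops included, and the job is handed in when it is done.

Besides the shell and the picture viewer there is one more tool, called after "Request:" as a command line: name --argument value ..., lists and objects as JSON in quotes. apply_moves: Moves the arm, as the interface text tells. Its arguments: {"type":"object","properties":{"claw":{"type":"array"},"xyz":{"type":"array"},"twist":{"type":"array"},"force":{"type":"number"}},"required":["claw","xyz","twist"]}

```bash
mkdir -p pics; cat > h.py <<'E'
import numpy as np,cv2
from workcell import bot
from scipy.spatial.transform import Rotation as R
def frame(n):
    return bot.grab_frame(n)
def proj(f,p):
    p=np.atleast_2d(p); c=(f['view']@np.c_[p,np.ones(len(p))].T)[:3]
    fl=f['img'].shape[0]/2/np.tan(np.radians(f['vfov'])/2)
    return np.c_[f['cx']+fl*c[0]/-c[2], f['cy']-fl*c[1]/-c[2]]
def ray(f,uv):
    fl=f['img'].shape[0]/2/np.tan(np.radians(f['vfov'])/2)
    d=np.array([(uv[0]-f['cx'])/fl,-(uv[1]-f['cy'])/fl,-1]); V=np.linalg.inv(f['view'])
    d=V[:3,:3]@d; return V[:3,3],d/np.linalg.norm(d)
def onz(f,uv,z):
    o,d=ray(f,uv); return o+d*(z-o[2])/d[2]
def tri(rs):
    A=0;b=0
    for o,d in rs:
        M=np.eye(3)-np.outer(d,d);A=A+M;b=b+M@o
    return np.linalg.solve(A,b)
def save(f,n): cv2.imwrite('pics/'+n,f['img'][:,:,::-1])
E
python3 - <<'E'
from h import *
s=bot.observe();print({k:np.round(v,3) for k,v in s.items()})
ims=[]
for c in('side','top'):
    f=frame(c);ims.append(f['img']);print(c,{k:(np.round(v,3) if k!='img' else 0) for k,v in f.items()})
    for q in('valve_body','bore_mouth','keeper','keeper_pivot','keeper_post','rack','brass_spool','steel_spool','blue_spool','screwdriver','green_canister','drill','oil_jar','casting','bit_tub'):
        for r in bot.find_in(c,q)[:3]:print(c,q,round(r['score'],2),np.round(r['position'],3),np.round(proj(f,r['position'])[0]))
a=np.vstack(ims);cv2.imwrite('pics/side.png',cv2.resize(ims[0],(800,600))[:,:,::-1]);cv2.imwrite('pics/top.png',cv2.resize(ims[1],(800,600))[:,:,::-1])
E
```

```text
{'clock': np.float64(0.0), 'qpos': array([ 1.273,  0.522, -0.036,  1.6  ,  0.021,  1.021, -0.113]), 'qd': array([-0.001, -0.002,  0.   ,  0.   ,  0.   ,  0.   ,  0.001]), 'joint_efforts': array([-0.0000e+00, -9.2708e+01,  1.9790e+00, -3.6992e+01,  1.8000e-02,
        8.0000e-03, -0.0000e+00]), 'position': array([ 0.141, -0.609,  0.231]), 'tool_rot': array([-3.14 ,  0.   ,  0.228]), 'force': array([-0.328, -0.003, -0.589]), 'moment': array([-0.012, -0.027,  0.01 ]), 'finger_force': np.float64(0.0), 'grip_width': np.float64(0.085)}
side {'img': 0, 'vfov': np.float64(55.588), 'cx': np.float64(259.643), 'cy': np.float64(190.296), 'view': array([[ 0.944, -0.329,  0.016, -0.473],
       [ 0.221,  0.668,  0.711, -0.194],
       [-0.244, -0.668,  0.703, -0.96 ],
       [ 0.   ,  0.   ,  0.   ,  1.   ]])}
side valve_body 0.87 [ 0.632 -0.432  0.118] [391. 317.]
side valve_body 0.75 [ 0.248 -0.387  0.118] [201. 359.]
side valve_body 0.66 [0.317 0.163 0.106] [183. 170.]
side bore_mouth 0.91 [ 0.246 -0.386  0.121] [199. 358.]
side bore_mouth 0.75 [ 0.637 -0.436  0.116] [394. 319.]
side bore_mouth
[... 2178 characters left out ...]
2 0.205 0.125] [171. 261.]
top keeper_post 0.56 [ 0.627 -0.41   0.127] [403. 148.]
top rack 0.55 [0.567 0.164 0.036] [195. 170.]
top brass_spool 0.51 [0.637 0.159 0.067] [198. 144.]
top brass_spool 0.42 [ 0.387 -0.041  0.013] [265. 236.]
top blue_spool 0.5 [0.579 0.172 0.072] [192. 163.]
top screwdriver 0.79 [ 0.538 -0.008  0.021] [255. 183.]
top green_canister 0.71 [0.703 0.026 0.132] [245. 115.]
top drill 0.87 [0.632 0.397 0.183] [102. 129.]
top oil_jar 0.71 [ 0.433 -0.344  0.106] [378. 219.]
top casting 0.58 [0.46  0.373 0.022] [121. 205.]
top casting 0.37 [ 0.529 -0.188  0.12 ] [322. 181.]
top bit_tub 0.8 [ 0.387 -0.038  0.009] [264. 236.]
top bit_tub 0.59 [0.522 0.179 0.07 ] [188. 183.]
```

View pics/side.png

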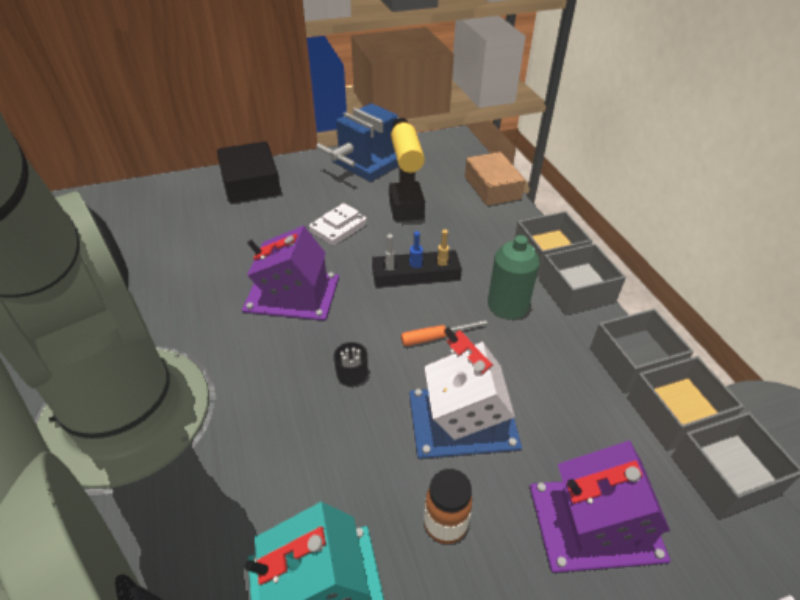

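View pics/top.png

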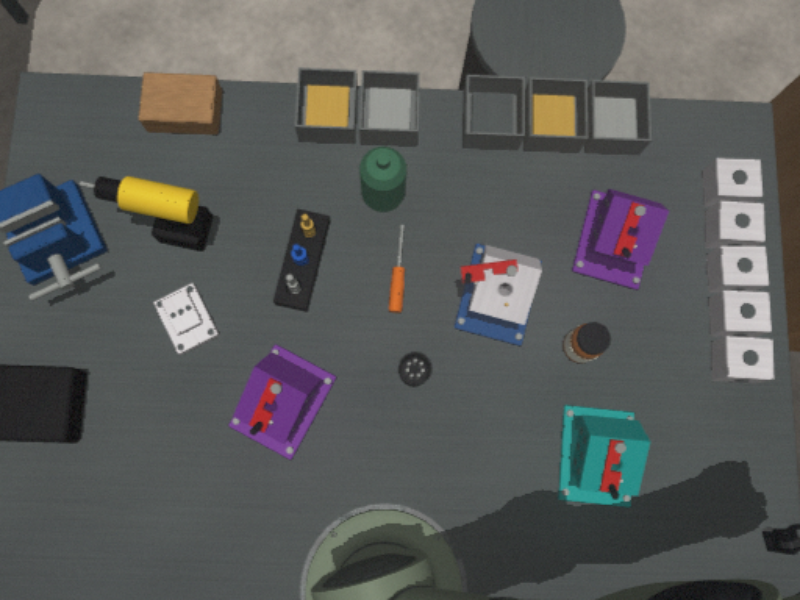

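The valve body is the bare aluminium block on the blue stand, at (495,290) in the top view. The purple blocks at (620,240) and (280,400) and the turquoise one at (610,455) are look-alikes. Its keeper stands open towards +y and the bore is clear. The brass spool is the gold one at the far end of the rack, at (307,225), next to blue at (298,254) and grey at (292,284).

Next I'll move over for a wrist view.

Request:
apply_moves --claw '[0.085,0.085,0.085,0.085,0.085,0.085,0.085,0.085,0.085,0.085,0.085,0.085,0.085,0.085,0.085,0.085]' --xyz '[[0.025,-0.024,-0.011],[0.025,-0.024,-0.011],[0.025,-0.024,-0.011],[0.025,-0.024,-0.011],[0.025,-0.024,-0.011],[0.025,-0.024,-0.011],[0.025,-0.024,-0.011],[0.025,-0.024,-0.011],[0.025,-0.024,-0.011],[0.025,-0.024,-0.011],[0.025,-0.024,-0.011],[0.025,-0.024,-0.011],[0.025,-0.024,-0.011],[0.025,-0.024,-0.011],[0.025,-0.024,-0.011],[0.025,-0.024,-0.011]]' --twist '[[0,0,0],[0,0,0],[0,0,0],[0,0,0],[0,0,0],[0,0,0],[0,0,0],[0,0,0],[0,0,0],[0,0,0],[0,0,0],[0,0,0],[0,0,0],[0,0,0],[0,0,0],[0,0,0]]'

```text
clock: 3.2
position: [0.4446, -0.1432, 0.408]
tool_rot: [3.141, -0.0, 0.228]
force: [0.8, 0.0, 0.4]
grip_width: 0.0851
finger_force: 0.0
```

```bash
python3 - <<'E'
from h import *
f=frame('wrist');s=bot.observe();print(s['position'],s['tool_rot'],s['qpos'])
print(f['vfov'],f['cx'],f['cy'],np.linalg.inv(f['view']).round(3))
import pickle;pickle.dump(f,open('w1.pkl','wb'))
for q in('bore_mouth','keeper_pivot','keeper_post','valve_body'):
    for r in bot.find_in('wrist',q)[:2]:print(q,round(r['score'],2),np.round(r['position'],4),np.round(proj(f,r['position'])[0]))
cv2.imwrite('pics/w1.png',cv2.resize(f['img'],(800,600),interpolation=cv2.INTER_CUBIC)[:,:,::-1])
E
```

```text
[ 0.44754155 -0.13830562  0.40954421] [-3.14123242 -0.00342999  0.23287903] [ 0.51555368  0.12647258 -0.3834265   1.70992123  0.04721484  1.31149707
 -1.21498722]
58.851811403552915 250.749236898167 194.75512456646837 [[ 0.225  0.937  0.267  0.512]
 [-0.974  0.216  0.061 -0.127]
 [-0.001 -0.274  0.962  0.55 ]
 [ 0.     0.     0.     1.   ]]
bore_mouth 0.92 [ 0.232  -0.3314  0.105 ] [341. 317.]
bore_mouth 0.78 [ 0.6276 -0.3831  0.1041] [477.  51.]
keeper_pivot 0.71 [ 0.6111 -0.3989  0.1203] [493.  67.]
keeper_pivot 0.6 [ 0.5433 -0.1567  0.1438] [283.  76.]
keeper_post 0.88 [ 0.6114 -0.3987  0.1139] [489.  67.]
keeper_post 0.74 [ 0.2066 -0.3569  0.1144] [353. 338.]
valve_body 0.98 [0.3419 0.1498 0.0996] [ 24. 177.]
valve_body 0.96 [ 0.5391 -0.1921  0.1236] [309.  88.]
```

View pics/w1.png

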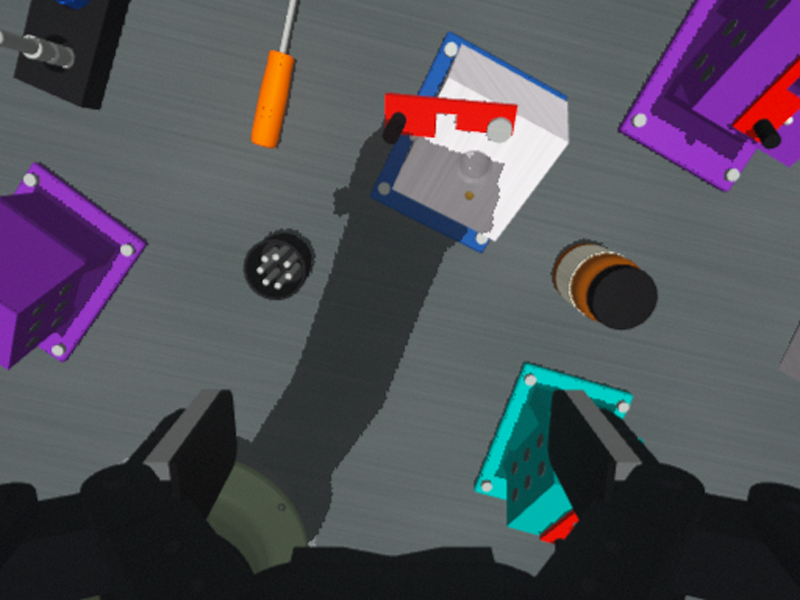

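```bash
cat >> h.py <<'E'
def body(yaw): return R.from_euler('z',yaw)*R.from_euler('y',-np.pi/6)
def tool():
    s=bot.observe(); return np.array(s['position']),R.from_euler('xyz',s['tool_rot'])
def plan(p,Rt,n=None,cur=None):
    p0,R0=cur or tool(); w=(R0.inv()*Rt).as_rotvec(); P=R0.inv().apply(np.array(p)-p0)
    n=n or int(max(np.ceil(np.linalg.norm(P)/.035),np.ceil(np.linalg.norm(w)/.10),1))
    r=R.from_rotvec(w/n); S=sum((r**k).as_matrix() for k in range(n)) if n>1 else np.eye(3)
    print('n',n,'xyz',np.round(np.linalg.solve(S,P),4).tolist(),'twist',np.round(w/n,4).tolist())
E
python3 - <<'E'
from h import *
b=body(-.27);m=np.array([.526,-.189,.117]);print(b.as_matrix().round(3))
plan(m+.13*b.as_matrix()[:,2],b*R.from_euler('x',np.pi))
E
```

```text
[[ 0.835  0.267 -0.482]
 [-0.231  0.964  0.133]
 [ 0.5    0.     0.866]]
n 8 xyz [-0.0027, 0.0024, 0.0225] twist [-0.0162, 0.0641, 0.0608]
```

Request:
apply_moves --claw '[0.085,0.085,0.085,0.085,0.085,0.085,0.085,0.085,0.085,0.085,0.085]' --xyz '[[-0.0027,0.0024,0.0225],[-0.0027,0.0024,0.0225],[-0.0027,0.0024,0.0225],[-0.0027,0.0024,0.0225],[-0.0027,0.0024,0.0225],[-0.0027,0.0024,0.0225],[-0.0027,0.0024,0.0225],[-0.0027,0.0024,0.0225],[0,0,0],[0,0,0],[0,0,0]]' --twist '[[-0.0162,0.0641,0.0608],[-0.0162,0.0641,0.0608],[-0.0162,0.0641,0.0608],[-0.0162,0.0641,0.0608],[-0.0162,0.0641,0.0608],[-0.0162,0.0641,0.0608],[-0.0162,0.0641,0.0608],[-0.0162,0.0641,0.0608],[0,0,0],[0,0,0],[0,0,0]]'

```text
clock: 4.55
position: [0.4606, -0.1735, 0.2401]
tool_rot: [3.122, -0.495, -0.239]
force: [-0.0, -0.5, 1.0]
grip_width: 0.085
finger_force: 0.0
```

```bash
python3 - <<'E'
from h import *
f=frame('wrist');s=bot.observe();print(s['position'],s['tool_rot'],s['qpos'])
import pickle;pickle.dump(f,open('w2.pkl','wb'));pickle.dump(frame('top'),open('t2.pkl','wb'))
for q in('bore_mouth','keeper_pivot','keeper_post'):
    for r in bot.find_in('wrist',q)[:2]:print(q,round(r['score'],2),np.round(r['position'],4),np.round(proj(f,r['position'])[0]))
cv2.imwrite('pics/w2.png',cv2.resize(f['img'],(800,600),interpolation=cv2.INTER_CUBIC)[:,:,::-1])
E
```

```text
[ 0.46057784 -0.1734651   0.24009723] [ 3.12184984 -0.49542125 -0.23973858] [ 0.50056086  0.11841928 -0.30156233  2.31018713  0.3030906   0.23322982
 -1.88358005]
bore_mouth 0.74 [ 0.5285 -0.1836  0.1224] [240. 178.]
bore_mouth 0.7 [ 0.6254 -0.3982  0.1073] [429.  39.]
keeper_pivot 0.73 [ 0.6173 -0.4032  0.1192] [443.  37.]
keeper_pivot 0.72 [ 0.5481 -0.1553  0.1413] [199. 157.]
keeper_post 0.85 [ 0.6142 -0.4039  0.1163] [444.  41.]
keeper_post 0.71 [ 0.5464 -0.1565  0.1435] [201. 158.]
```

View pics/w2.png

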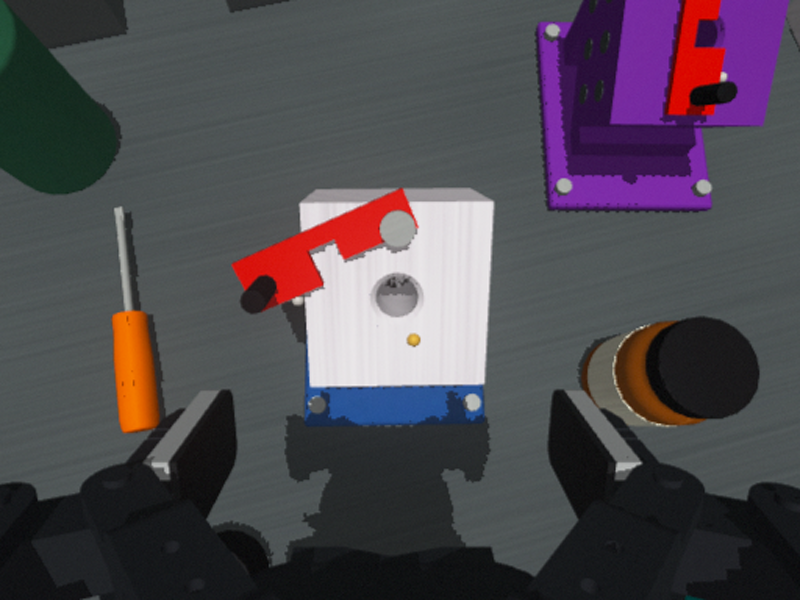

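```bash
python3 - <<'E'
from h import *
import pickle
from scipy.optimize import least_squares
f=pickle.load(open('w2.pkl','rb'))
px=np.array([[300,202],[493,202],[310,387],[485,387],[397,296]])*.64
M=np.array([[52,50,75],[52,-50,75],[-52,50,75],[-52,-50,75],[0,0,75]])/1000
def pose(v): return (R.from_euler('z',v[2])*R.from_euler('y',v[4])*R.from_euler('x',v[5])),np.array([v[0],v[1],v[3]])
def res(v):
    v=np.r_[v,[.052,-np.pi/6,0][len(v)-3:]] if len(v)<6 else v
    r,t=pose(v);return (proj(f,r.apply(M)+t)-px).ravel()
for v0 in([.56,-.2,-.27],[.56,-.2,-.27,.052,-.52,0]):
    s=least_squares(res,v0);print(s.x.round(4),s.fun.round(1))
    v=np.r_[s.x,[.052,-np.pi/6,0][len(s.x)-3:]] if len(s.x)<6 else s.x
    r,t=pose(v);print('mouth',(r.apply(M[4])+t).round(4), 'z',r.as_matrix()[:,2].round(3))
    # keeper post tip top face: intersect ray with plane 37.5 above face
    for name,uv,h in(('postTop',(250,300),112.5),('pivot',(397,229),80)):
        o,d=ray(f,np.array(uv)*.64);n=r.as_matrix()[:,2];q=r.apply([0,0,h/1000])+t
        p=o+d*((q-o)@n)/(d@n);print(name,(r.inv().apply(p-t)*1000).round(1))
# chamfer ellipse from image
g=cv2.cvtColor(f['img'],cv2.COLOR_RGB2GRAY);
E
```

```text
[ 0.5526 -0.2014 -0.2386] [-0.2  0.1  0.9 -0.3 -0.4 -0.3 -0.6 -1.4  0.1  1.8]
mouth [ 0.5162 -0.1925  0.117 ] z [-0.486  0.118  0.866]
postTop [ 11.3  69.9 112.5]
pivot [38.9  0.3 80. ]
[ 0.5495 -0.203  -0.2347  0.049  -0.4749 -0.0353] [ 0.5 -0.1 -0.1 -0.7 -0.2 -0.3 -0.  -0.2 -0.1  1.4]
mouth [ 0.5168 -0.1925  0.1156] z [-0.436  0.141  0.889]
postTop [  8.7  69.6 112.5]
pivot [38.2 -0.2 80. ]
```

```bash
python3 - <<'E'
from h import *
import pickle
w=pickle.load(open('w2.pkl','rb'));t=pickle.load(open('t2.pkl','rb'))
print(onz(t,(323.2,185),.117), onz(w,np.array([397,296.5])*.64,.117))
m=proj(t,[.516,-.1925,.117])[0];k=proj(t,[.637,.159,.09])[0];print(m,k)
def crop(f,c,h,s):
    x,y=np.round(c).astype(int);return cv2.resize(f['img'][max(0,y-h):y+h,max(0,x-h):x+h],(s,s),interpolation=cv2.INTER_CUBIC)
c3=np.hstack([crop(t,k,32,390),crop(w,(254,190),32,390)])
cv2.imwrite('pics/c1.png',c3[:,:,::-1])
# pre-grasp above brass for a wrist look
p=np.array([.60,.15,.26]);plan(p,R.from_euler('z',-.12)*R.from_euler('x',np.pi))
E
```

```text
[ 0.51851073 -0.19239826  0.117     ] [ 0.51740221 -0.19269163  0.117     ]
[323.23360737 185.9050596 ] [196.83481832 141.28724421]
n 11 xyz [0.0074, -0.0312, -0.0004] twist [0.0044, -0.0449, -0.0112]
```

View pics/c1.png

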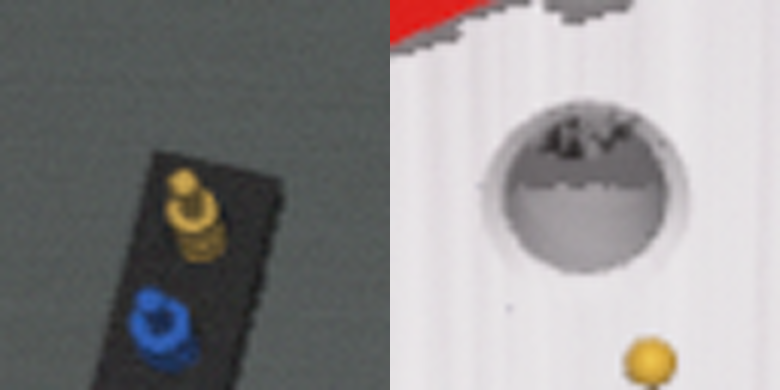

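The brass spool is at crop-left (195,210), the end hole and brass coloured. The bore ring is centred at crop-right (586,191), which is pixel (254,189) in the wrist frame.

Now to the rack.

Request:
apply_moves --claw '[0.06,0.06,0.06,0.06,0.06,0.06,0.06,0.06,0.06,0.06,0.06,0.06,0.06]' --xyz '[[0.0074,-0.0312,-0.0004],[0.0074,-0.0312,-0.0004],[0.0074,-0.0312,-0.0004],[0.0074,-0.0312,-0.0004],[0.0074,-0.0312,-0.0004],[0.0074,-0.0312,-0.0004],[0.0074,-0.0312,-0.0004],[0.0074,-0.0312,-0.0004],[0.0074,-0.0312,-0.0004],[0.0074,-0.0312,-0.0004],[0.0074,-0.0312,-0.0004],[0,0,0],[0,0,0]]' --twist '[[0.0044,-0.0449,-0.0112],[0.0044,-0.0449,-0.0112],[0.0044,-0.0449,-0.0112],[0.0044,-0.0449,-0.0112],[0.0044,-0.0449,-0.0112],[0.0044,-0.0449,-0.0112],[0.0044,-0.0449,-0.0112],[0.0044,-0.0449,-0.0112],[0.0044,-0.0449,-0.0112],[0.0044,-0.0449,-0.0112],[0.0044,-0.0449,-0.0112],[0,0,0],[0,0,0]]'

```text
clock: 6.1
position: [0.6001, 0.1503, 0.2593]
tool_rot: [-3.141, 0.002, -0.118]
force: [-1.0, -1.1, 0.2]
grip_width: 0.0598
finger_force: 0.0
```

```bash
python3 - <<'E'
from h import *
f=frame('wrist');s=bot.observe();print(s['position'],s['tool_rot'],s['qpos'].round(3))
import pickle;pickle.dump(f,open('w3.pkl','wb'))
for q in('brass_spool','rack','steel_spool'):
    for r in bot.find_in('wrist',q)[:2]:print(q,round(r['score'],2),np.round(r['position'],4),np.round(proj(f,r['position'])[0]))
cv2.imwrite('pics/w3.png',cv2.resize(f['img'],(800,600),interpolation=cv2.INTER_CUBIC)[:,:,::-1])
E
```

```text
[0.59996271 0.14947299 0.25956138] [ 3.14139164e+00  1.36910423e-03 -1.19529486e-01] [-0.032  0.516 -0.456  1.568  0.244  1.115 -2.235]
brass_spool 0.7 [0.6466 0.1604 0.0664] [235. 124.]
rack 0.59 [0.6016 0.17   0.0285] [234. 163.]
steel_spool 0.91 [0.527  0.1846 0.0676] [227. 240.]
```

View pics/w3.png

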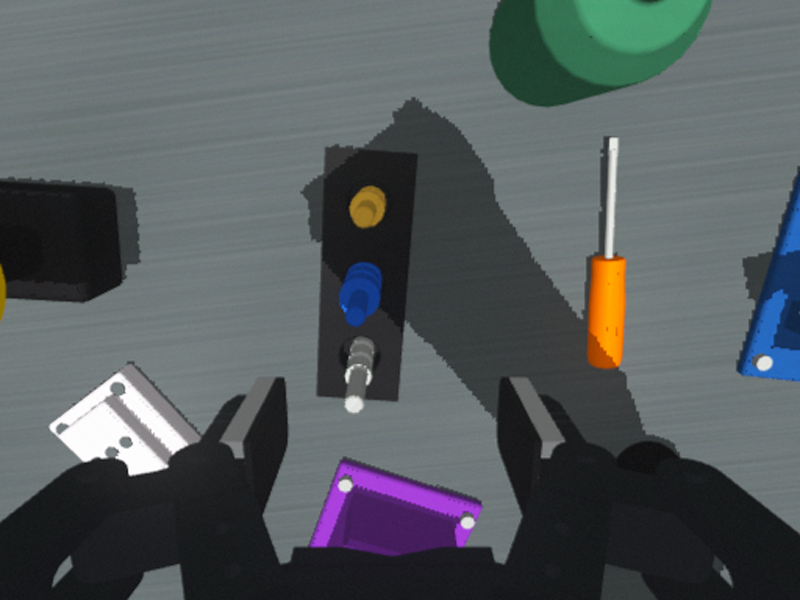

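```bash
python3 - <<'E'
from h import *
import pickle
f=pickle.load(open('w3.pkl','rb'))
a=onz(f,np.array([365,215])*.64,.112);b=onz(f,np.array([367.5,205])*.64,.070);c=onz(f,np.array([354,404])*.64,.112)
print(a,b,c,np.arctan2(a[1]-c[1],a[0]-c[0]))
yaw=-.16
for z,n in((.15,None),(.083,3)):
    plan([a[0],a[1],z],R.from_euler('z',yaw)*R.from_euler('x',np.pi),n)
E
```

```text
[0.63843203 0.16084831 0.112     ] [0.6398083  0.16120988 0.07      ] [0.52793192 0.18229326 0.112     ] -0.1916888380769779
n 4 xyz [0.0091, -0.0043, 0.0275] twist [0.0001, 0.0001, 0.0098]
n 3 xyz [0.0122, -0.0057, 0.059] twist [0.0001, 0.0001, 0.0131]
```

Request:
apply_moves --claw '[0.06,0.06,0.06,0.06,0.06,0.06,0.06,0.06,0.0,0.0,0.0,0.0,0.0,0.0,0.0,0.0]' --xyz '[[0.0092,-0.0044,0.0275],[0.0092,-0.0044,0.0275],[0.0092,-0.0044,0.0275],[0.0092,-0.0044,0.0275],[0,0,0.0225],[0,0,0.022],[0,0,0.022],[0,0,0],[0,0,0],[0,0,0],[0,0,0],[0,0,0],[0,0,0],[0,0,0],[0,0,0],[0,0,0]]' --twist '[[0,0,0.01],[0,0,0.01],[0,0,0.01],[0,0,0.01],[0,0,0],[0,0,0],[0,0,0],[0,0,0],[0,0,0],[0,0,0],[0,0,0],[0,0,0],[0,0,0],[0,0,0],[0,0,0],[0,0,0]]' --force 50

```text
clock: 7.9
position: [0.6395, 0.1623, 0.0846]
tool_rot: [-3.141, -0.001, -0.16]
force: [-0.7, -0.9, 8.2]
grip_width: 0.0103
finger_force: 48.7
```

Request:
apply_moves --claw '[0,0,0,0,0,0,0]' --xyz '[[0,0,-0.02],[0,0,-0.03],[0,0,-0.03],[0,0,-0.03],[0,0,-0.02],[0,0,0],[0,0,0]]' --twist '[[0,0,0],[0,0,0],[0,0,0],[0,0,0],[0,0,0],[0,0,0],[0,0,0]]'

```text
clock: 8.6
position: [0.6389, 0.1621, 0.2133]
tool_rot: [3.141, 0.001, -0.16]
force: [-0.2, 0.4, -2.3]
grip_width: 0.0104
finger_force: 49.0
```

```bash
python3 - <<'E'
from h import *
f=frame('wrist');s=bot.observe();print(s['position'],s['grip_width'],s['finger_force'],s['force'],s['qpos'].round(2))
import pickle;pickle.dump(f,open('w4.pkl','wb'))
p,Rt=tool()
# expected spool outline: plain end at TCP+ 75.5mm along tool z; shoulder at 13.5
for d in(-28.5,13.5,75.5): print(d,proj(f,p+Rt.apply([0,0,d/1000]))[0].round(1), proj(f,p+Rt.apply([0,.011,d/1000]))[0].round(1), proj(f,p+Rt.apply([.011,0,d/1000]))[0].round(1))
cv2.imwrite('pics/w4.png',cv2.resize(f['img'][150:384,130:370],(790,770)[:2] and (600,585),interpolation=cv2.INTER_CUBIC)[:,:,::-1])
b=body(-.238);m=np.array([.517,-.1925,.117])
plan(m+.10*b.as_matrix()[:,2],b*R.from_euler('x',np.pi),16)
E
```

```text
[0.63854099 0.1620844  0.21251778] 0.010216725209145261 49.03906166553497 [ 0.26533841 -1.17737554 -1.42962341] [-0.07  0.62 -0.43  1.5   0.28  1.08 -2.29]
-28.5 [252.  288.8] [281.  288.8] [252.  262.5]
13.5 [251.8 243.3] [273.9 243.3] [251.8 222.6]
75.5 [251.7 205.6] [268.  205.6] [251.7 189.8]
n 16 xyz [-0.0063, 0.0231, -0.0009] twist [-0.0012, 0.0328, 0.0048]
```

View pics/w4.png

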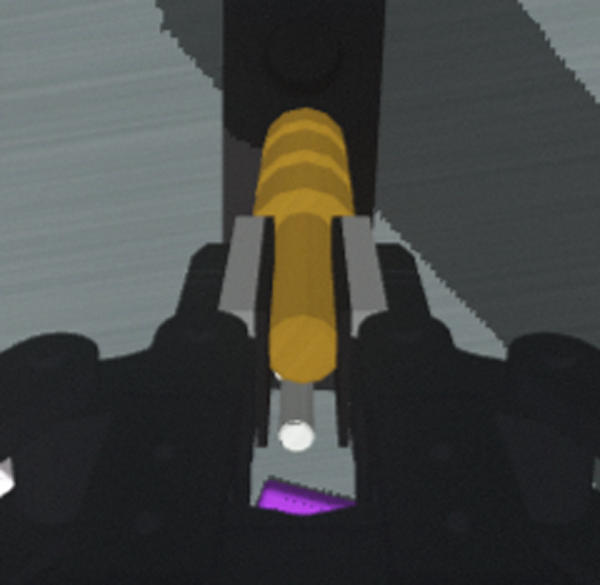

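```bash
python3 - <<'E'
from h import *
b=body(-.238);m=np.array([.517,-.1925,.117])
plan(m+.14*b.as_matrix()[:,2],b*R.from_euler('x',np.pi),15)
E
```

```text
n 15 xyz [-0.0075, 0.0246, -0.0035] twist [-0.0013, 0.035, 0.0051]
```

Request:
apply_moves --claw '[0,0,0,0,0,0,0,0,0,0,0,0,0,0,0,0,0]' --xyz '[[-0.0075,0.0246,-0.0035],[-0.0075,0.0246,-0.0035],[-0.0075,0.0246,-0.0035],[-0.0075,0.0246,-0.0035],[-0.0075,0.0246,-0.0035],[-0.0075,0.0246,-0.0035],[-0.0075,0.0246,-0.0035],[-0.0075,0.0246,-0.0035],[-0.0075,0.0246,-0.0035],[-0.0075,0.0246,-0.0035],[-0.0075,0.0246,-0.0035],[-0.0075,0.0246,-0.0035],[-0.0075,0.0246,-0.0035],[-0.0075,0.0246,-0.0035],[-0.0075,0.0246,-0.0035],[0,0,0],[0,0,0]]' --twist '[[-0.0013,0.035,0.005],[-0.0013,0.035,0.005],[-0.0013,0.035,0.005],[-0.0013,0.035,0.005],[-0.0013,0.035,0.005],[-0.0013,0.035,0.005],[-0.0013,0.035,0.005],[-0.0013,0.035,0.005],[-0.0013,0.035,0.005],[-0.0013,0.035,0.005],[-0.0013,0.035,0.005],[-0.0013,0.035,0.005],[-0.0013,0.035,0.005],[-0.0013,0.035,0.005],[-0.0013,0.035,0.005],[0,0,0],[0,0,0]]'

```text
clock: 10.35
position: [0.4484, -0.1766, 0.2373]
tool_rot: [-3.14, -0.523, -0.239]
force: [0.8, -0.3, -1.1]
grip_width: 0.0104
finger_force: 49.1
```

```bash
python3 - <<'E'
from h import *
s=bot.observe();print(s['position'],s['tool_rot'],s['qpos'].round(3),s['finger_force'])
b=body(-.238);m=np.array([.517,-.1925,.117])
p,_=tool();print('body frame rel mouth',(b.inv().apply(p-m)*1000).round(1))
plan(m+.10*b.as_matrix()[:,2],b*R.from_euler('x',np.pi),3)
E
```

```text
[ 0.44842042 -0.17658517  0.23727208] [-3.14049131 -0.5227794  -0.23898981] [ 0.62   0.109 -0.383  2.35   0.203  0.171 -1.751] 49.14619445800781
body frame rel mouth [ -0.8  -0.7 139.4]
n 3 xyz [0.0003, -0.0002, 0.0131] twist [-0.0002, 0.0003, -0.0003]
```

Request:
apply_moves --claw '[0,0,0,0,0]' --xyz '[[0.0003,-0.0002,0.015],[0.0003,-0.0002,0.015],[0.0002,-0.0002,0.014],[0,0,0],[0,0,0]]' --twist '[[0,0,0],[0,0,0],[0,0,0],[0,0,0],[0,0,0]]'

```text
clock: 10.85
position: [0.4617, -0.1796, 0.2118]
tool_rot: [3.136, -0.516, -0.234]
force: [0.4, 0.2, -1.2]
grip_width: 0.0096
finger_force: 49.0
```

```bash
python3 - <<'E'
from h import *
f=frame('wrist');s=bot.observe();print(s['position'],s['tool_rot'],s['qpos'].round(3))
b=body(-.238);m=np.array([.517,-.1925,.117]);p,Rt=tool()
print('rel mouth',(b.inv().apply(p-m)*1000).round(1))
print('mouth px',proj(f,m)[0],'tip px',proj(f,p+Rt.apply([0,0,.0755]))[0])
import pickle;pickle.dump(f,open('w5.pkl','wb'))
corn=m+b.apply(np.array([[52,50,0],[52,-50,0],[-52,50,0],[-52,-50,0]])/1000);print(proj(f,corn).round(1))
cv2.imwrite('pics/w5.png',cv2.resize(f['img'][90:330,100:420],(800,600),interpolation=cv2.INTER_CUBIC)[:,:,::-1])
E
```

```text
[ 0.46166491 -0.1797748   0.21212975] [ 3.1352012  -0.51637512 -0.23382561] [ 0.78   0.204 -0.587  2.34   0.827  0.162 -2.362]
rel mouth [ -1.6  -0.7 110.8]
mouth px [249.96248126 187.92773593] tip px [251.53247279 204.84822876]
[[181.1 118.5]
 [319.  118.8]
 [188.1 249.8]
 [311.5 249.9]]
```

View pics/w5.png

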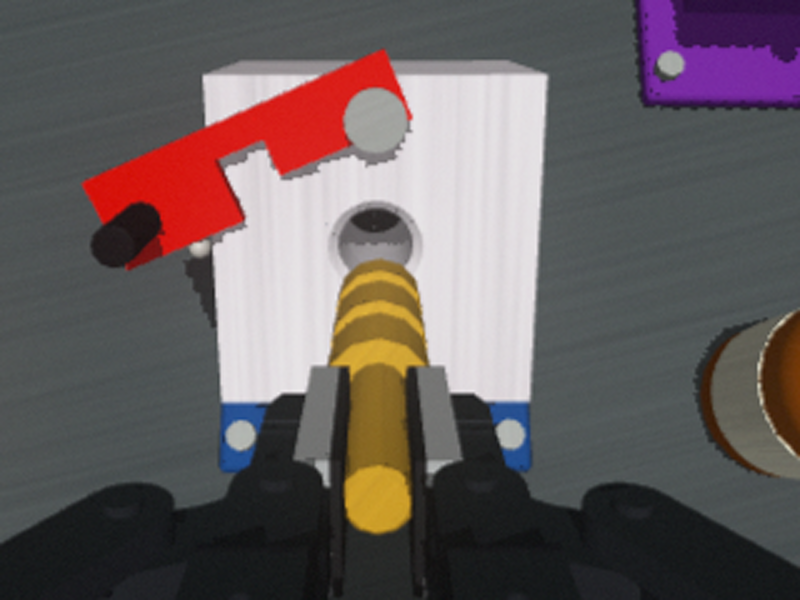

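The spool is held straight. Its tip, crop (380,262), is 1 mm left of the bore line and about 2 mm short of the mouth at (375,240). The post is clear at (115,245). The arm stopped short at a wrist limit (j6 = 0.162), so I'll fit the kinematics from the poses logged so far to see which tool yaw can reach home.

```bash
cat > kin.py <<'E'
from h import *
from scipy.optimize import least_squares
import itertools
D=[([1.273,.522,-.036,1.6,.021,1.021,-.113],[.141,-.609,.231],[-3.14,0,.228]),
([0.51555368,0.12647258,-0.3834265,1.70992123,0.04721484,1.31149707,-1.21498722],[0.44754155,-0.13830562,0.40954421],[-3.14123242,-0.00342999,0.23287903]),
([0.50056086,0.11841928,-0.30156233,2.31018713,0.3030906,0.23322982,-1.88358005],[0.46057784,-0.1734651,0.24009723],[3.12184984,-0.49542125,-0.23973858]),
([-.032,.516,-.456,1.568,.244,1.115,-2.235],[0.59996271,0.14947299,0.25956138],[3.14139164,.001369,-.11953]),
([.62,.109,-.383,2.35,.203,.171,-1.751],[0.44842042,-0.17658517,0.23727208],[-3.14049131,-0.5227794,-0.23898981]),
([.78,.204,-.587,2.34,.827,.162,-2.362],[0.46166491,-0.1797748,0.21212975],[3.1352012,-0.51637512,-0.23382561])]
def fk(q,v,s):
    b,h,L1,L2,Lt,c7=v[:6];z=lambda a:R.from_euler('z',a);y=lambda a:R.from_euler('y',a)
    r=z(b+s[0]*q[0])*y(q[1]);p=np.array([0,0,h])+r.apply([v[6],0,L1])
    r=r*z(s[1]*q[2])*y(q[3]);p=p+r.apply([v[7],0,L2]); r=r*z(s[2]*q[4])*y(q[5]);p=p+r.apply([v[8],0,Lt]);r=r*z(c7+s[3]*q[6])
    return p,r
def fit():
    best=None
    for s in itertools.product((1,-1),repeat=4):
        for b0 in(0,np.pi):
          for c0 in(0,np.pi/2,np.pi,-np.pi/2):
            def f(v): 
                o=[]
                for q,p,e in D:
                    pp,r=fk(q,v,s);o+=list(pp-p)+list(.3*(R.from_euler('xyz',e).inv()*r).as_rotvec())
                return o
            k=least_squares(f,[b0,.35,.45,.45,.25,c0,0,0,0],max_nfev=60)
            if best is None or k.cost<best[0]:best=(k.cost,k.x,s,np.array(k.fun))
    return best
E
python3 - <<'E'
from kin import *
import pickle
b=fit();print(b[0],b[1].round(4),b[2],abs(b[3]).max());pickle.dump(b,open('kin.pkl','wb'))
v,s=b[1],b[2]
lo=np.array([-2.91,-.3,-1.5,.17,-1.26,.16,-2.52]);hi=np.array([2.91,2.13,1.42,2.43,4.41,1.93,2.52])
B=body(-.238);m=np.array([.517,-.1925,.117]);rng=np.random.default_rng(0)
q0=np.array(D[-1][0])
for d in(.14,.11,.08,.05,.012):
  for dy in(0,np.pi,.6,-.6,1.2,-1.2,-1.57,1.57):
    Rt=B*R.from_euler('x',np.pi)*R.from_euler('z',dy);pt=m+d*B.as_matrix()[:,2]
    f=lambda q:np.r_[(fk(q,v,s)[0]-pt)*10,(Rt.inv()*fk(q,v,s)[1]).as_rotvec()*3,.001*(q-(lo+hi)/2)/(hi-lo)]
    sols=[]
    for t in range(8):
        x0=np.clip(q0+rng.normal(0,.5,7)*(t>0),lo+.01,hi-.01);k=least_squares(f,x0,bounds=(lo,hi))
        sols.append((np.linalg.norm(k.fun[:6]),-np.min(np.minimum(k.x-lo,hi-k.x)),k.x))
    g=[x for x in sols if x[0]<.01] or [min(sols,key=lambda x:x[0])]
    x=min(g,key=lambda x:x[1]);print(d,round(dy,2),round(x[0],3),'margin',-x[1].round(3),x[2].round(2))
E
```

```text
0.0003983249139155758 [-0.084   0.2687  0.5081  0.3941  0.2771  1.4919  0.0312 -0.0192  0.0032] (-1, -1, -1, -1) 0.01263530240181653
0.14 0 0.0 margin 0.048 [ 0.26  0.1   0.1   2.35 -0.58  0.21 -0.9 ]
0.14 3.14 0.0 margin 0.122 [ 1.36  0.33 -1.34  2.31  1.05  0.39  0.54]
0.14 0.6 0.0 margin 0.066 [ 0.12  0.11  0.27  2.35 -0.68  0.23 -1.39]
0.14 -0.6 0.0 margin 0.032 [ 0.43  0.1  -0.1   2.35 -0.43  0.19 -0.46]
0.14 1.2 0.0 margin 0.083 [-0.01  0.11  0.42  2.35 -0.77  0.25 -1.89]
0.14 -1.2 0.0 margin 0.018 [ 0.86  0.13 -0.62  2.34  0.11  0.18 -0.44]
0.14 -1.57 0.0 margin 0.017 [ 0.84  0.13 -0.6   2.34  0.08  0.18 -0.04]
0.14 1.57 0.0 margin 0.086 [-0.09  0.12  0.52  2.34 -0.82  0.26 -2.21]
0.11 0 0.0 margin 0.0 [ 0.92  0.23 -0.75  2.34  0.85  0.16 -2.39]
0.11 3.14 0.0 margin 0.053 [ 1.33  0.55 -1.45  2.3   1.37  0.61  0.26]
0.11 0.6 0.07 margin 0.0 [ 0.81  0.21 -0.59  2.32  0.39  0.16 -2.52]
0.11 -0.6 0.0 margin 0.0 [ 0.92  0.23 -0.75  2.34  0.85  0.16 -1.79]
0.11 1.2 0.0 margin 0.0 [-0.33  0.26  0.86  2.33 -1.26  0.36 -1.39]
0.11 -1.2 0.0 margin 0.0 [ 1.34  0.6  -1.5   2.3   1.39  0.6
[... 1141 characters left out ...]
 0.0 margin 0.131 [ 1.2   0.74 -1.37  2.29  1.61  0.73 -1.48]
0.05 1.57 0.129 margin 0.0 [ 0.19  0.32  0.18  2.3  -1.26  0.16 -1.8 ]
0.012 0 0.24 margin 0.0 [ 0.21  0.41  0.16  2.24 -1.26  0.16 -0.24]
0.012 3.14 0.0 margin 0.153 [ 1.11  0.76 -1.22  2.28  1.73  0.68  0.  ]
0.012 0.6 0.24 margin 0.0 [ 0.21  0.41  0.16  2.24 -1.26  0.16 -0.84]
0.012 -0.6 0.0 margin 0.015 [ 1.14  0.83 -1.31  2.27  1.72  0.77 -2.5 ]
0.012 1.2 0.24 margin 0.0 [ 0.21  0.41  0.16  2.24 -1.26  0.16 -1.44]
0.012 -1.2 0.0 margin 0.157 [ 1.14  0.81 -1.29  2.27  1.72  0.75 -1.91]
0.012 -1.57 0.0 margin 0.156 [ 1.13  0.8  -1.28  2.27  1.73  0.74 -1.55]
0.012 1.57 0.24 margin 0.0 [ 0.21  0.41  0.16  2.24 -1.26  0.16 -1.81]
```

The fitted arm reaches home only with the tool turned about −1.2 to −3.1 rad about its own z. The spool is round, so I'll turn −1.96 here, which also sets up for the keeper.

Request:
apply_moves --claw '[0,0,0,0,0,0,0,0,0,0,0,0,0,0,0,0,0,0,0,0]' --xyz '[[0,0,-0.005],[0,0,-0.005],[0,0,0],[0,0,0],[0,0,0],[0,0,0],[0,0,0],[0,0,0],[0,0,0],[0,0,0],[0,0,0],[0,0,0],[0,0,0],[0,0,0],[0,0,0],[0,0,0],[0,0,0],[0,0,0],[0,0,0],[0,0,0]]' --twist '[[0,0,-0.1],[0,0,-0.1],[0,0,-0.1],[0,0,-0.1],[0,0,-0.1],[0,0,-0.1],[0,0,-0.1],[0,0,-0.1],[0,0,-0.1],[0,0,-0.1],[0,0,-0.1],[0,0,-0.1],[0,0,-0.1],[0,0,-0.1],[0,0,-0.1],[0,0,-0.1],[0,0,-0.1],[0,0,-0.1],[0,0,-0.1],[0,0,-0.06]]'

```text
clock: 12.9
position: [0.4565, -0.1788, 0.2209]
tool_rot: [2.661, 0.196, 1.68]
force: [-1.0, -0.3, -1.6]
grip_width: 0.0104
finger_force: 49.1
```

```bash
cat >> h.py <<'E'
B=body(-.238);M=np.array([.517,-.1925,.117])
def st():
    s=bot.observe();p,r=tool();q=B.inv()*r
    print('t',s['clock'],'rel',(B.inv().apply(p-M)*1000).round(1),'axis',(B.inv().apply(r.as_matrix()[:,2])*1000).round(0),'dy',(R.from_euler('x',np.pi).inv()*q).as_rotvec().round(3),'q',s['qpos'].round(2),'F',B.inv().apply(s['force']).round(1),'g',round(s['grip_width'],4),round(s['finger_force'],1))
def go(x,y,z,dy,n=None): plan(M+B.apply(np.array([x,y,z])/1000),B*R.from_euler('x',np.pi)*R.from_euler('z',dy),n)
E
python3 -c "
from h import *
st();go(0,0,110,-1.96)"
```

```text
t 12.9 rel [ -1.8  -0.9 121. ] axis [   -8.    -5. -1000.] dy [ 0.004 -0.01  -1.968] q [ 1.25  0.29 -1.13  2.32  1.07  0.32 -0.61] F [-1.6 -0.5 -0.9] g 0.0104 49.1
n 1 xyz [0.0002, 0.0021, 0.0109] twist [-0.0092, 0.0018, 0.0079]
```

Request:
apply_moves --claw '[0,0,0,0,0,0,0]' --xyz '[[0.0002,0.0021,0.011],[0,0,0.009],[0,0,0.008],[0,0,0.004],[0,0,0],[0,0,0],[0,0,0]]' --twist '[[-0.009,0.002,0.008],[0,0,0],[0,0,0],[0,0,0],[0,0,0],[0,0,0],[0,0,0]]'

```text
clock: 13.6
position: [0.4739, -0.1825, 0.1943]
tool_rot: [2.649, 0.189, 1.669]
force: [0.0, -0.3, -1.7]
grip_width: 0.0105
finger_force: 49.2
```

```bash
python3 - <<'E'
from h import *
st();f=frame('wrist');p,Rt=tool()
print('mouth px',proj(f,M)[0],'tip px',proj(f,p+Rt.apply([0,0,.0755]))[0])
print('corners',proj(f,M+B.apply(np.array([[52,50,0],[52,-50,0],[-52,50,0],[-52,-50,0]])/1000)).round(0).tolist())
im=f['img']
cv2.imwrite('pics/w6.png',cv2.resize(im[90:330,100:420],(800,600),interpolation=cv2.INTER_CUBIC)[:,:,::-1])
E
```

```text
t 13.6 rel [ 0.3 -0.4 89. ] axis [    1.    -0. -1000.] dy [-1.000e-03  0.000e+00 -1.955e+00] q [ 1.1   0.35 -0.99  2.33  1.36  0.31 -0.9 ] F [-0.8 -0.3 -1.5] g 0.0105 49.2
mouth px [250.70086052 199.41568759] tip px [250.9564982  206.08383799]
corners [[348.0, 162.0], [289.0, 282.0], [206.0, 103.0], [159.0, 235.0]]
```

View pics/w6.png

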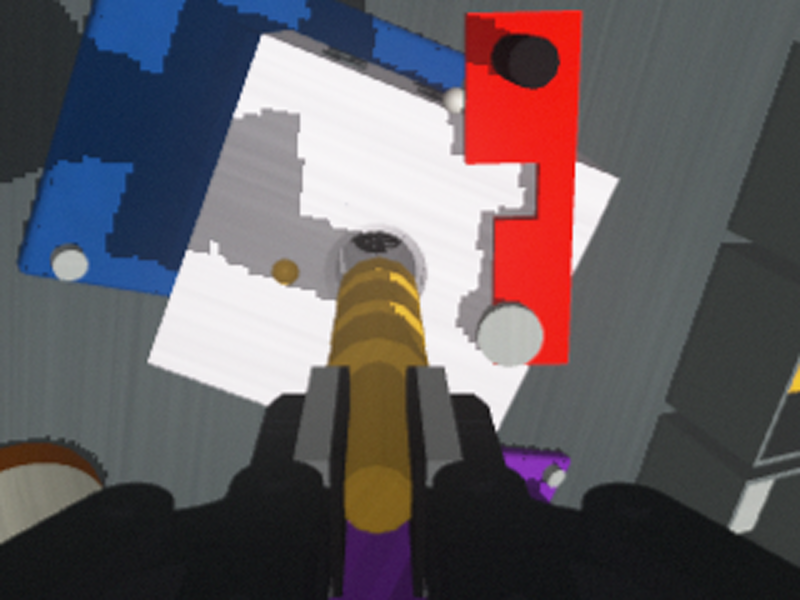

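The chamfer ring, crop (377,258), and the spool tip at (380,262) line up, and the block corners match the model. Inserting now.

Request:
apply_moves --claw '[0,0,0,0,0,0,0,0]' --xyz '[[0.0003,0.0004,0.005],[0,0,0.005],[0,0,0.005],[0,0,0.004],[0,0,0.004],[0,0,0.004],[0,0,0],[0,0,0]]' --twist '[[0,0,0],[0,0,0],[0,0,0],[0,0,0],[0,0,0],[0,0,0],[0,0,0],[0,0,0]]'

```text
clock: 14.45
position: [0.4874, -0.1853, 0.1706]
tool_rot: [2.649, 0.188, 1.669]
force: [-1.7, 0.3, -3.7]
grip_width: 0.0103
finger_force: 49.8
```

```bash
python3 -c "
from h import *
st();go(0,0,30,-1.96,8)"
```

```text
t 14.45 rel [ 0.4  0.  61.6] axis [    1.     0. -1000.] dy [-0.000e+00  1.000e-03 -1.955e+00] q [ 1.05  0.43 -0.96  2.32  1.56  0.35 -1.08] F [-3.3 -0.1 -2.4] g 0.0103 49.8
n 8 xyz [0.0, -0.0, 0.004] twist [0.0001, -0.0, -0.0006]
```

Request:
apply_moves --claw '[0,0,0,0,0,0,0,0,0]' --xyz '[[0,0,0.004],[0,0,0.004],[0,0,0.004],[0,0,0.004],[0,0,0.004],[0,0,0.004],[0,0,0.004],[0,0,0.004],[0,0,0]]' --twist '[[0,0,0],[0,0,0],[0,0,0],[0,0,0],[0,0,0],[0,0,0],[0,0,0],[0,0,0],[0,0,0]]'

```text
clock: 15.35
position: [0.5032, -0.1889, 0.1423]
tool_rot: [2.65, 0.188, 1.67]
force: [-1.5, 2.2, -5.1]
grip_width: 0.0105
finger_force: 50.0
```

```bash
python3 -c "
from h import *
st();go(0,0,12,-1.96,6)"
```

```text
t 15.35 rel [ 0.3  0.3 29.1] axis [    0.     1. -1000.] dy [ 0.000e+00  1.000e-03 -1.955e+00] q [ 1.02  0.54 -0.96  2.3   1.72  0.43 -1.21] F [-4.2  1.8 -3.5] g 0.0105 50.0
n 6 xyz [-0.0, -0.0001, 0.0028] twist [0.0001, -0.0001, -0.0009]
```

Request:
apply_moves --claw '[0,0,0,0,0,0,0,0,0]' --xyz '[[0,0,0.003],[0,0,0.003],[0,0,0.003],[0,0,0.003],[0,0,0.003],[0,0,0.0015],[0,0,0.001],[0,0,0],[0,0,0]]' --twist '[[0,0,0],[0,0,0],[0,0,0],[0,0,0],[0,0,0],[0,0,0],[0,0,0],[0,0,0],[0,0,0]]'

```text
clock: 16.25
position: [0.5112, -0.1905, 0.1283]
tool_rot: [2.649, 0.189, 1.671]
force: [-25.0, 8.6, 28.8]
grip_width: 0.0105
finger_force: 54.7
```

```bash
python3 -c "
from h import *
st()"
```

```text
t 16.25 rel [ 0.3  0.5 12.9] axis [    1.     0. -1000.] dy [-1.000e-03  1.000e-03 -1.956e+00] q [ 1.01  0.59 -0.96  2.29  1.78  0.47 -1.25] F [-8.4  2.5 38.1] g 0.0105 54.7
```

It bottomed with 38 N axial at the expected depth. Releasing and backing off.

Request:
apply_moves --claw '[0.028,0.028,0.028,0.028,0.028,0.028,0.028,0.0,0.0,0.0,0.0,0.0]' --xyz '[[0,0,0],[0,0,0],[0,0,0],[0,0,0],[0,0,-0.012],[0,0,-0.015],[0,0,-0.015],[0,0,0],[0,0,0],[0,0,0],[0,0,0],[0,0,0]]' --twist '[[0,0,0],[0,0,0],[0,0,0],[0,0,0],[0,0,0],[0,0,0],[0,0,0],[0,0,0],[0,0,0],[0,0,0],[0,0,0],[0,0,0]]'

```text
clock: 17.45
position: [0.4912, -0.1861, 0.1638]
tool_rot: [2.65, 0.188, 1.67]
force: [-0.4, 0.3, 0.3]
grip_width: -0.0001
finger_force: 0.0
```

```bash
python3 -c "
from h import *
st()"
```

```text
t 17.45 rel [ 0.4  0.2 53.8] axis [    0.     1. -1000.] dy [ 0.000e+00  1.000e-03 -1.955e+00] q [ 1.03  0.46 -0.95  2.31  1.6   0.37 -1.12] F [-0.3  0.1  0.5] g -0.0001 0.0
```

Next I'll touch the stem end with the closed fingers. It should contact at about 40 mm if the spool is home.

Request:
apply_moves --claw '[0,0,0,0,0,0,0,0,0]' --xyz '[[0,0,0.004],[0,0,0.003],[0,0,0.002],[0,0,0.0015],[0,0,0.0015],[0,0,0.001],[0,0,0.001],[0,0,0.001],[0,0,0]]' --twist '[[0,0,0],[0,0,0],[0,0,0],[0,0,0],[0,0,0],[0,0,0],[0,0,0],[0,0,0],[0,0,0]]'

```text
clock: 18.35
position: [0.4989, -0.1876, 0.1524]
tool_rot: [2.648, 0.191, 1.67]
force: [-24.8, 5.6, 43.8]
grip_width: 0.0003
finger_force: 25.3
```

```bash
python3 -c "
from h import *
st()"
```

```text
t 18.35 rel [ 1.5  0.5 40.1] axis [    3.    -0. -1000.] dy [-0.003  0.002 -1.957] q [ 1.02  0.5  -0.96  2.31  1.68  0.4  -1.18] F [-0.1 -0.4 50.6] g 0.0003 25.3
```

```bash
python3 -c "
from h import *
import pickle
for n,uv in(('w5',(145.2,188)),('w2',(250*.64,298*.64))):
    f=pickle.load(open(n+'.pkl','rb'));o,d=ray(f,uv);z=B.as_matrix()[:,2];q=M+.0375*z
    r=B.inv().apply(o+d*((q-o)@z)/(d@z)-M)*1000;print(r.round(1),np.arctan2(r[1],40-r[0]),np.hypot(r[1],40-r[0]))
th=1.17
print(40-75*np.cos(th),75*np.sin(th))
go(40-75*np.cos(th),75*np.sin(th),55,-np.pi+th)
"
```

```text
[10.  68.5 37.5] 1.1583038518217807 74.73625817979755
[11.5 69.7 37.5] 1.1828040151951895 75.30193057969848
10.738623676882728 69.05629483021018
n 3 xyz [0.0199, 0.0116, -0.005] twist [0.0009, 0.0005, -0.0049]
```

Request:
apply_moves --claw '[0,0.03,0.03,0.03,0.03,0.03,0.03,0.03,0.03,0.03,0.03]' --xyz '[[0,0,-0.015],[0,0,0],[0.015,0.0085,0],[0.015,0.009,0],[0.015,0.0085,0],[0.015,0.009,0],[0,0,0],[0,0,0.012],[0,0,0.012],[0,0,0.012],[0,0,0]]' --twist '[[0,0,0],[0,0,0],[0,0,-0.015],[0,0,0],[0,0,0],[0,0,0],[0,0,0],[0,0,0],[0,0,0],[0,0,0],[0,0,0]]'

```text
clock: 19.45
position: [0.5325, -0.1259, 0.1363]
tool_rot: [2.653, 0.195, 1.682]
force: [-0.3, 0.6, -0.1]
grip_width: 0.0301
finger_force: 0.0
```

```bash
python3 - <<'E'
from h import *
st();f=frame('wrist')
z=lambda x,y,h:proj(f,M+B.apply(np.array([x,y,h])/1000))[0].round(0)
print(z(10.7,69,37.5))
cv2.imwrite('pics/w7.png',cv2.resize(f['img'][90:330,100:420],(800,600),interpolation=cv2.INTER_CUBIC)[:,:,::-1])
# analytic continuation of the arc: chord per row for dtheta
for d in(.1,.08): print(75*d, 'rows')
E
```

```text
t 19.45 rel [ 9.1 68.4 17. ] axis [   -1.     0. -1000.] dy [ 1.000e-03 -0.000e+00 -1.969e+00] q [ 0.85  0.57 -0.98  2.29  1.71  0.55 -1.33] F [-0.4  0.5  0.1] g 0.0301 0.0
[255. 279.]
7.5 rows
6.0 rows
```

View pics/w7.png

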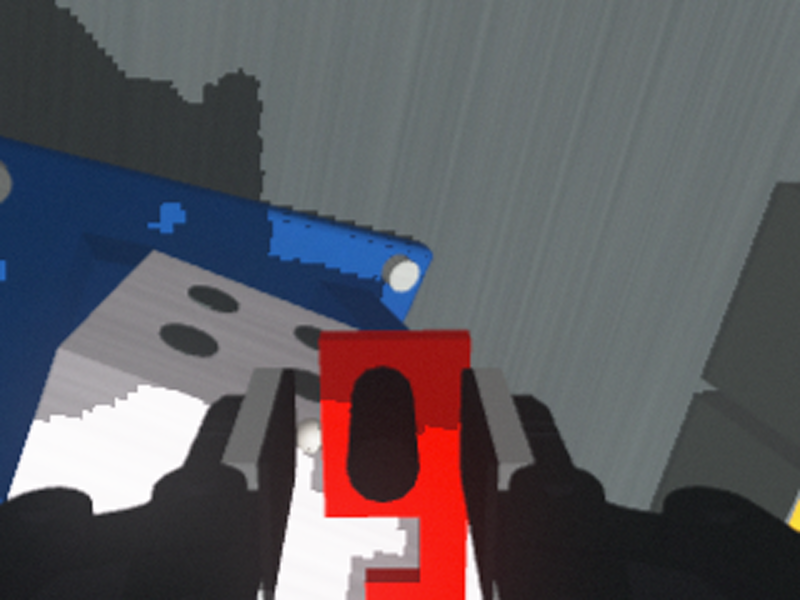

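The post, crop (383,435), stands caged between the pads. Sweeping it round the arc with the tool turning along.

Request:
apply_moves --claw '[0.018,0.018,0.018,0.018,0.018,0.018,0.018,0.018,0.018,0.018,0.018,0.018,0.018,0.018,0.018]' --xyz '[[0,0,0],[0,0,0],[-0.0002,-0.006,0],[-0.0003,-0.006,0],[-0.0002,-0.006,0],[-0.0003,-0.006,0],[-0.0002,-0.006,0],[-0.0003,-0.006,0],[-0.0002,-0.006,0],[-0.0003,-0.006,0],[-0.0002,-0.006,0],[-0.0003,-0.006,0],[-0.0002,-0.006,0],[-0.0003,-0.006,0],[0,0,0]]' --twist '[[0,0,0],[0,0,0],[0,0,-0.08],[0,0,-0.08],[0,0,-0.08],[0,0,-0.08],[0,0,-0.08],[0,0,-0.08],[0,0,-0.08],[0,0,-0.08],[0,0,-0.08],[0,0,-0.08],[0,0,-0.08],[0,0,-0.08],[0,0,0]]'

```text
clock: 21.0
position: [0.4827, -0.1691, 0.116]
tool_rot: [3.022, 0.513, 2.662]
force: [-0.0, -0.9, 0.1]
grip_width: 0.0181
finger_force: 0.0
```

```bash
python3 -c "
from h import *
st();go(-35,-2,17,-np.pi,3);go(-35,-6,17,-np.pi,4)"
```

```text
t 21.0 rel [-34.2  14.7  18.6] axis [    2.    -1. -1000.] dy [-2.000e-03 -1.000e-03 -2.931e+00] q [ 0.85  0.52 -0.79  2.39  2.03  0.41 -0.61] F [ 0.2 -0.9  0. ] g 0.0181 0.0
n 3 xyz [-0.0005, -0.0055, 0.0005] twist [-0.0003, 0.0005, -0.0701]
n 4 xyz [-0.0005, -0.0052, 0.0004] twist [-0.0002, 0.0004, -0.0526]
```

Request:
apply_moves --claw '[0.018,0.018,0.018,0.018,0.018,0.018]' --xyz '[[-0.0005,-0.0055,0.0005],[-0.0005,-0.0055,0.0005],[-0.0005,-0.0055,0.0005],[0,-0.001,0],[0,-0.001,0],[0,0,0]]' --twist '[[0,0,-0.07],[0,0,-0.07],[0,0,-0.07],[0,0,0],[0,0,0],[0,0,0]]'

```text
clock: 21.6
position: [0.4787, -0.1863, 0.114]
tool_rot: [3.139, 0.525, 2.899]
force: [0.4, 0.2, 1.1]
grip_width: 0.0179
finger_force: 0.0
```

```bash
python3 -c "
from h import *
st()"
```

```text
t 21.6 rel [-35.   -3.   16.8] axis [    1.     0. -1000.] dy [-2.000e-03  0.000e+00 -3.137e+00] q [ 0.85  0.51 -0.73  2.38  2.11  0.36 -0.44] F [0.8 0.2 0.8] g 0.0179 0.0
```

Request:
apply_moves --claw '[0.018,0.018,0.018,0.018]' --xyz '[[0,-0.001,0],[0,-0.001,0],[0,-0.001,0],[0,0,0]]' --twist '[[0,0,0],[0,0,0],[0,0,0],[0,0,0]]'

```text
clock: 22.0
position: [0.4784, -0.1874, 0.1139]
tool_rot: [3.138, 0.524, 2.903]
force: [3.2, 10.0, 1.0]
grip_width: 0.0181
finger_force: 5.3
```

```bash
python3 -c "
from h import *
st()"
```

```text
t 22.0 rel [-35.1  -4.2  16.7] axis [    1.     4. -1000.] dy [-1.000e-03  6.000e-03 -3.141e+00] q [ 0.86  0.51 -0.73  2.38  2.12  0.35 -0.43] F [ 1.1 10.4  0.5] g 0.0181 5.3
```

Hard stop at θ ≈ 0 with 10 N. Centring, opening and withdrawing.

Request:
apply_moves --claw '[0.018,0.032,0.032,0.032,0.032,0.032,0.032,0.032,0.032,0.032]' --xyz '[[0,0.003,0],[0,0,0],[0,0,0],[0,0,-0.015],[0,0,-0.02],[0,0,-0.02],[0,0,-0.02],[0,0,-0.02],[0,0,0],[0,0,0]]' --twist '[[0,0,0],[0,0,0],[0,0,0],[0,0,0],[0,0,0],[0,0,0],[0,0,0],[0,0,0],[0,0,0],[0,0,0]]'

```text
clock: 23.0
position: [0.4365, -0.1777, 0.1884]
tool_rot: [-3.141, 0.525, 2.899]
force: [-0.9, -0.3, -0.7]
grip_width: 0.0319
finger_force: 0.0
```

```bash
python3 - <<'E'
from h import *
st();f=frame('wrist');im=f['img'].astype(int)
pt=lambda x,y,h:proj(f,M+B.apply(np.array([x,y,h])/1000))[0]
# numeric check: red plate outline direction and post/pivot in body coordinates
red=((im[...,0]>120)&(im[...,1]<60)&(im[...,2]<60)).astype(np.uint8)
n,l,s,c=cv2.connectedComponentsWithStats(red)
z=B.as_matrix()[:,2]
for i in range(1,n):
    if s[i,4]<150: continue
    ys,xs=np.where(l==i);P=[]
    for u,v in zip(xs,ys):
        o,d=ray(f,(u,v));q=M+.0075*z;P.append(B.inv().apply(o+d*((q-o)@z)/(d@z)-M)*1000)
    P=np.array(P);print(s[i],c[i].round(),'x',P[:,0].min().round(1),P[:,0].max().round(1))
    for a in range(-50,60,10):
        k=abs(P[:,0]-a)<1.5
        if k.any():print(a,P[k,1].min().round(1),P[k,1].max().round(1))
print('brass px at stem end expected',pt(0,0,40.5), im[int(pt(0,0,40.5)[1]),int(pt(0,0,40.5)[0])])
E
```

```text
t 23.0 rel [-35.   -4.6 102.6] axis [    1.    -2. -1000.] dy [-2.000e-03 -4.000e-03 -3.138e+00] q [ 0.93  0.25 -0.74  2.42  1.52  0.16  0.1 ] F [-1.1 -0.5 -0.2] g 0.0319 0.0
[435  82  42  81 232] [453. 106.] x -114.0 -60.5
[ 241  181   39  119 2424] [265. 229.] x -47.3 49.2
-40 -11.6 15.8
-30 -11.0 16.0
-20 -11.1 16.2
-10 -11.3 15.6
0 8.2 15.8
10 7.6 16.0
20 -3.1 16.2
30 -3.2 16.3
40 10.2 16.5
50 8.7 15.9
[ 83 339  17  16 154] [ 92. 348.] x 86.3 101.1
brass px at stem end expected [257.84843558 262.24511314] [243 210  68]
```

```bash
python3 -c "
from h import *
print(bot.job_done())"
```

```text
the job is handed in; nothing more can be done
None
```

The brass spool is fully home in the bore (stem end at 40 mm above the face, 40.5 expected), the keeper is shut against its stop in line with the block to about 0.005 rad, the gripper is clear, and I handed the job in after about 23 s; no verdict came back.

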